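# Tilt the instrument cassette out of the packed rack

## Task

Take the metal cassette with the tall upright grip plate out of the tightly packed rack: first tip it forward, towards the rack's open front, on its front bottom edge, then pull it free. Stand it upright in the middle of the empty square steel tray, set down before you let go, and leave the two metal boxes that share its row standing in their places.

Things in the scene. Friction and masses are not known exactly. Their poses are not given: they have to be found in the camera images.
- cassette: Closed aluminium cassette, 100 (x) x 36 (y) x 120 mm (z), about 0.35 kg, loose, standing on edge second, third or fourth in the row of five, 1.5 mm gaps to its neighbours. The only one with a tall grip plate on top. Origin: centre of its underside; z up, -x is its front face, towards the rack's open front and the robot.
- cassette_grip (a point): Point to pinch on the cassette's upright steel grip plate: 30 mm in front of the cassette's origin (x = -30, y = 0) and 144 mm above its underside. The plate is 8 mm thick in x, 24 mm wide in y and 42 mm tall, from the cassette's top (z 120) to z 162 mm; pinch across the 8 mm, one finger in front and one behind.
- rack: Fixed steel rack, 188 mm wide (y), open at its front (-x). Origin on the table under its centre, 20 mm below the floor the cassette stands on. Lip 8 mm high, 6 mm ahead of the row. Back wall 3 mm behind the row. Ledge 26 to 32 mm above the cassette's top from rack x = +39 mm backwards stops a straight lift; tipped 0.2 rad or more, the cassette passes. White fixed end units 116 mm tall.
- box_a: Aluminium box in the same row, same 100 x 36 x 120 mm body, about 0.35 kg, with a low round knob (18 mm diameter, 10 mm high) on top. Loose. Origin at the centre of its underside, z up, -x is its front.
- box_b: Aluminium box in the same row, same 100 x 36 x 120 mm body, about 0.35 kg, with two low rails (60 mm long, 7 mm high) on top. Loose. Origin at the centre of its underside, z up, -x is its front.
- tray: Fixed empty square steel tray, 180 x 180 mm, walls 4 mm thick and 14 mm high, floor 4 mm thick. Origin at the centre of its underside on the table, z up.

How it is judged (in metres and radians):
On the way, in this order (a step that is already met when the one before it is completed fails the run):
1. the cassette is tipped by at least 0.2 rad on its front bottom edge, its underside's centre still within 30 mm of where it started (angle between cassette's own z axis and vertical above 0.2 rad and distance of cassette from where it was at the start of the episode below 0.03 m), for 0.1 s.
2. the cassette is down on the tray's floor (within 8 mm), roughly upright and in the middle, still in the fingers (z of cassette in the frame of tray below 0.012 m and horizontal distance between cassette and tray below 0.035 m and angle between cassette's own z axis and vertical below 0.2 rad and contact force between the fingers and cassette above 0.5 N), for 0.1 s.
At the end, for the whole second after the job is handed in: The cassette stands upright (within 0.12 rad) and at rest on the tray's floor, the centre of its underside within 35 mm of the tray's centre; box_a and box_b stand upright (within 0.15 rad) in the rack within 25 mm of where they started (z of cassette in the frame of tray below 0.008 m and horizontal distance between cassette and tray below 0.035 m and angle between cassette's own z axis and vertical below 0.12 rad and linear speed of cassette below 0.02 m/s and distance of each of box_a, box_b from where it was at the start of the episode below 0.025 m and angle between each of box_a, box_b's own z axis and vertical below 0.15 rad); the robot touches nothing.
It fails at once if a neighbouring box is dragged more than 40 mm from its place (distance of any of box_a, box_b from where it was at the start of the episode above 0.04 m).
It also fails if it takes over 46 s, if anything falls off the work surface, if the arm or the gripper's body presses on something with over 40 N, if the wrist force passes 120 N, or if a joint passes its speed limit or range.

## Robot

A 6-joint arm with a two-finger parallel gripper is mounted at the origin on the work surface. World frame = base frame: x ahead of the robot, y to its left, z up, the work surface at z = 0. Lengths are in mm, angles in rad, forces in N, time in s.
With the tool pointing down it reaches from about 275 to 825 mm from the base axis. Payload 5.2 kg.
Tool frame: the origin (TCP) lies between the finger pads; the fingertips stand robot.finger_overhang ahead of it and the grasp point (between the pads) lies 5 mm behind it (robot.finger_overhang is the distance from the TCP to the fingertips, in mm); y points along the fingers, x is the direction in which the jaws open and shut, and the axes are right-handed (so a half turn about y gives the same grasp; the last joint's range is limited). The gripper opens to 93 mm and grips with 3 to 60 N. Pads are 15 mm wide; open, the fingers measure 128 mm over their backs; the gripper's body (75 mm by 188 mm) begins 65 mm behind the grasp point.
Start: joints at [1.098, 0.259, 1.535, -0, 1.348, -0.203], TCP at [146.574, 530.114, 232.653] pointing down, gripper open.
Joint ranges: [-3.14, 3.14], [-0.91, 2.08], [0.19, 2.58], [-1.22, 4.36], [0.22, 2.71], [-3.12, 3.12]. Speed limits (rad/s): [2.57, 2.57, 3.14, 3.14, 3.14, 3.14].

## Interface

Orientations are given as a unit quaternion [x, y, z, w].
In Python, from rig import robot gives the robot as it stands.
- The arm moves only by the tool send_rows, never from a script. Its argument "commands" is a list of rows, each a list of 5 numbers: the closure, from 0 (fully open) to 1 (shut), then the shift along the tool's x, y, z in m, then the turn about the tool's y in rad. In form: [[jaw, tx, ty, tz, spin], ...]. A call has 1 to 20 rows; each row is the pose to reach, as a shift and turn from the pose measured when the call began, along the tool's axes at that moment; what a row does not reach only later rows make up. A row lasts 1/8 s, in which the tool goes at most 62.5 mm and 10.7 degrees, less where a joint would pass 70% of its speed; a pose out of reach is approached as far as the arm can. A call with a gripper value outside its range is refused whole. The fingers move at their own pace and stop on an object; "grip_force" is the grip in N (left out, the last holds). Time passes only in rows, so rows that repeat a pose let the fingers close. It gives the time, the measured TCP pose, the force and the opening at its end, in the units of the state.
- robot.get_obs(): the state, without advancing time (a new reading comes with each control period).
- robot.grab_frame(name): name is "side" or "top"; returns (picture, depth): 384x512x3 uint8, blue, green, red; 384x512 float32, mm along the optical axis (not along the pixel's ray), 0 where there is no reading.
- robot.camera_model(name): a dict with "vfov" (degrees; the focal length in pixels is half the picture's height over the tangent of half this angle, whatever the lens; pixels are square), "cx", "cy" (the principal point, pixels), "world_from_camera" (4x4, takes a point from camera to world coordinates). Camera axes: x right, y down, z forward; pixel columns grow to the right and rows downward; lengths in mm; the calibration is good to about 2 mm. A picture is of the moment at which its call begins. camera_model takes no time and is no camera call.
- robot.sign_off(): hands the job in, once; it reports no verdict.
The state is a dict: "t": time; "qpos": joint angles; "qvel": joint speeds; "effort": joint torques, N m; "ee_pos": TCP position; "tcp_rot": TCP orientation; "contact_force": force on the tool from outside, world axes, zero at the start; "torque": the same for the moment, N m; "grip_width": finger opening in mm.
Only numpy, scipy, OpenCV 4.12 (cv2) and the standard library are available. Lean on these libraries where they do the work, as an engineer would, in place of code of your own. Each camera call takes 0.05 s, during which the arm holds its last target.

## Working session

There is one attempt and no reset: what is moved stays moved. The work goes in short steps, Python scripts to look and compute and a tool call to move; the robot and the scene stay as the last step left them, time stands still between calls to the robot, and variables do not carry over. Pictures are saved under pics/ and viewed, and the job is handed in when it is done.

Besides the shell and the picture viewer there is one more tool, called after ">>>" by a JSON object that holds its "name" and its "arguments", one argument or row to a line. send_rows: Moves the arm, as the interface text tells. Its arguments: {"type":"object","properties":{"commands":{"type":"array"},"grip_force":{"type":"number"}},"required":["commands"]}

```bash
ls; mkdir -p pics; python3 - <<'E'
from rig import robot
import cv2,numpy as np
o=robot.get_obs();print({k:np.round(v,4) for k,v in o.items()});print(robot.finger_overhang)
for n in("side","top"):
    p,d=robot.grab_frame(n);cv2.imwrite(f"pics/{n}0.png",p);np.save(f"pics/{n}0.npy",d);c=robot.camera_model(n);print(n,c)
E
```

```text
pics
{'t': np.float64(0.0), 'qpos': array([ 1.0982,  0.2594,  1.5361,  0.    ,  1.348 , -0.2029]), 'qvel': array([-0.0007, -0.0014, -0.0003, -0.0004,  0.0003,  0.0006]), 'effort': array([ 1.00000e-04, -4.37319e+01, -2.84004e+01,  7.18000e-02,
        4.15000e-02, -1.00000e-04]), 'ee_pos': array([146.3246, 529.6271, 231.7904]), 'tcp_rot': array([ 0.563 ,  0.4276, -0.4288, -0.5624]), 'contact_force': array([ 0.1192, -0.4619, -0.0935]), 'torque': array([-0.0127,  0.0751,  0.0135]), 'grip_width': np.float64(93.079)}
14.0
side {'vfov': 53.79997145958757, 'cx': 262.4241201685178, 'cy': 199.1831999957511, 'world_from_camera': array([[-9.41881267e-01, -2.04766363e-01,  2.66327646e-01,
         3.37184864e+02],
       [-3.35945843e-01,  5.74716593e-01, -7.46217950e-01,
         6.10277741e+02],
       [-2.62581642e-04, -7.92320374e-01, -6.10105201e-01,
         6.52631738e+02],
       [ 0.00000000e+00,  0.00000000e+00,  0.00000000e+00,
         1.00000000e+00]])}
top {'vfov': 47.4879172829162, 'cx': 254.7415344326235, 'cy': 186.9956443950878, 'world_from_camera': array([[-4.18386857e-03, -9.89896170e-01,  1.41732382e-01,
         4.41617227e+02],
       [-9.99991213e-01,  4.17913123e-03, -3.31087399e-04,
        -2.80112026e+00],
       [-2.64576075e-04, -1.41732522e-01, -9.89904956e-01,
         9.52467275e+02],
       [ 0.00000000e+00,  0.00000000e+00,  0.00000000e+00,
         1.00000000e+00]])}
```

View pics/side0.png

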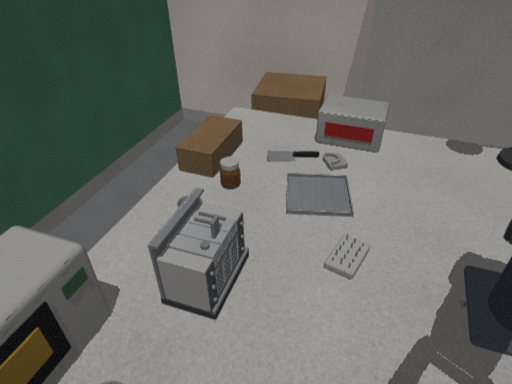

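View pics/top0.png

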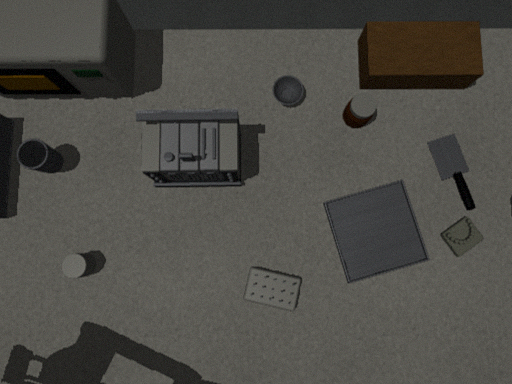

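The top view shows the rack at about (192,148) and the tray at about (376,231). In the side view the tall grip plate stands near (212,224). I'll zoom in next.

```bash
python3 - <<'E'
import cv2,numpy as np
p=cv2.imread("pics/top0.png");z=cv2.resize(p[95:200,125:255],None,fx=6,fy=5.7,interpolation=cv2.INTER_CUBIC)
z=cv2.resize(p[95:200,125:255],None,fx=5.7,fy=5.7,interpolation=cv2.INTER_CUBIC);cv2.imwrite("pics/topz.png",cv2.convertScaleAbs(z,alpha=1.5))
p=cv2.imread("pics/side0.png");z=cv2.resize(p[190:315,145:255],None,fx=4.7,fy=4.7,interpolation=cv2.INTER_CUBIC);cv2.imwrite("pics/sidez.png",z)
E
```

```text
(no output)
```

View pics/topz.png

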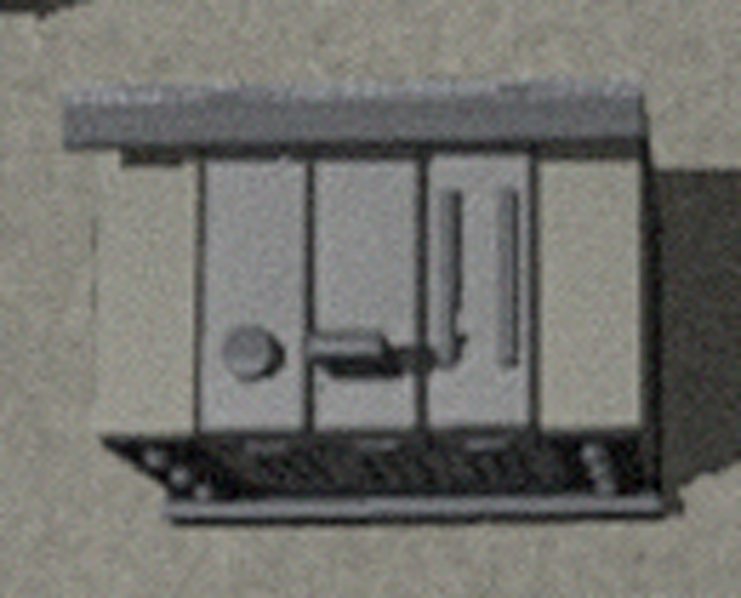

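View pics/sidez.png

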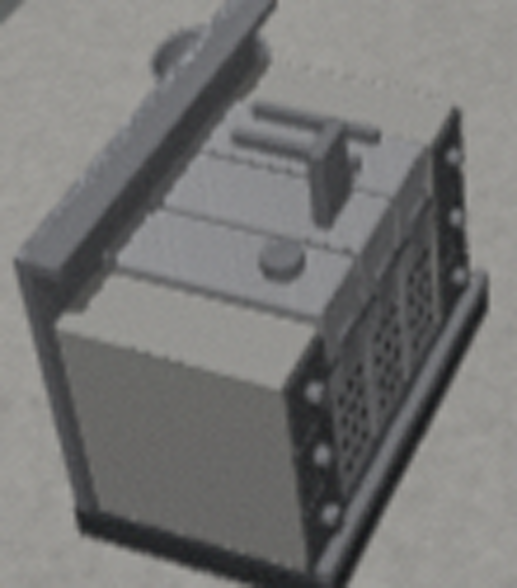

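```bash
cat > h.py <<'E'
import numpy as np,cv2
from rig import robot
def cast(n,uv,z):
    c=robot.camera_model(n);f=192/np.tan(np.radians(c["vfov"]/2));T=c["world_from_camera"]
    uv=np.atleast_2d(uv).astype(float);d=np.c_[(uv[:,0]-c["cx"])/f,(uv[:,1]-c["cy"])/f,np.ones(len(uv))]@T[:3,:3].T
    o=T[:3,3];return o+d*((z-o[2])/d[:,2])[:,None]
def cloud(n,D):
    c=robot.camera_model(n);f=192/np.tan(np.radians(c["vfov"]/2));T=c["world_from_camera"]
    v,u=np.mgrid[:384,:512];P=np.stack([(u-c["cx"])/f*D,(v-c["cy"])/f*D,D],-1)
    return P@T[:3,:3].T+T[:3,3]
E
python3 - <<'E'
from h import *
tz=lambda p:(np.array(p)+.5)/5.7-.5+[125,95]
sz=lambda p:(np.array(p)+.5)/4.7-.5+[145,190]
print("gaps/front corners z140",cast("top",tz([[308,160],[307,435],[421,160],[430,433],[198,160],[196,435],[533,160],[535,430]]),140).round(1).tolist())
print("platetop z182",cast("top",tz([[312,333],[383,333],[312,350],[383,353]]),182).round(1).tolist())
print("side front corners cassette z140",cast("side",sz([[360,252],[396,193],[327,318],[430,142]]),140).round(1).tolist())
print("side back",cast("side",sz([[163,209],[208,153],[117,268]]),140).round(1).tolist())
print("side platetop",cast("side",sz([[311,163],[323,170],[333,122],[350,130]]),182).round(1).tolist())
for n in("top","side"):
    D=np.load(f"pics/{n}0.npy");P=cloud(n,D)
    m=(D>0)&(P[...,2]>163)&(P[...,2]<190)&(P[...,0]>450)&(P[...,0]<530)&(abs(P[...,1]-110)<120)
    # plate points
    Q=P[m];
    print(n,len(Q),np.percentile(Q,[0,5,50,95,100],axis=0).round(1).tolist() if len(Q) else 0)
    m=(D>0)&(abs(P[...,2]-140)<4)&(P[...,0]>400)&(P[...,0]<560)&(abs(P[...,1]-110)<130)
    Q=P[m];print(len(Q),np.median(Q[:,2]),cv2.minAreaRect(Q[:,:2].astype(np.float32)))
    m=(D>0)&(P[...,2]>2)&(P[...,2]<20)&(P[...,0]>230)&(P[...,0]<480)&(P[...,1]>-360)&(P[...,1]<-110)
    q=cv2.morphologyEx(m.astype(np.uint8),cv2.MORPH_OPEN,np.ones((3,3)))
    k,l,st,ce=cv2.connectedComponentsWithStats(q);i=1+np.argmax(st[1:,4]);Q=P[l==i]
    print("tray",st[i],cv2.minAreaRect(Q[:,:2].astype(np.float32)),np.median(Q[:,2]))
E
```

```text
gaps/front corners z140 [[683.4, 142.6, 140.0], [589.3, 141.0, 140.0], [683.3, 104.5, 140.0], [589.8, 100.2, 140.0], [683.6, 179.7, 140.0], [589.4, 177.8, 140.0], [683.1, 66.8, 140.0], [590.6, 65.4, 140.0]]
platetop z182 [[614.4, 132.7, 182.0], [614.3, 110.2, 182.0], [608.9, 132.6, 182.0], [607.9, 110.1, 182.0]]
side front corners cassette z140 [[589.1, 141.1, 140.0], [589.6, 103.3, 140.0], [585.9, 179.3, 140.0], [588.8, 67.7, 140.0]]
side back [[678.2, 145.4, 140.0], [677.5, 107.1, 140.0], [678.2, 182.7, 140.0]]
side platetop [[608.0, 139.9, 182.0], [601.7, 142.1, 182.0], [610.6, 113.9, 182.0], [601.9, 116.2, 182.0]]
top 0 0
0 nan ((0.0, 0.0), (0.0, 0.0), 0.0)
tray [ 333  231   90   52 3324] ((426.61737060546875, -265.42340087890625), (105.73613739013672, 189.55523681640625), 0.7643038034439087) 5.316279167795869
side 0 0
0 nan ((0.0, 0.0), (0.0, 0.0), 0.0)
tray [311 204  43  12 247] ((429.00830078125, -203.14474487304688), (112.47119140625, 47.34016418457031), 16.176868438720703) 6.1745298834325695
  return _methods._mean(a, axis=axis, dtype=dtype,
  ret = ret.dtype.type(ret / rcount)
```

```bash
python3 - <<'E'
from h import *
tz=lambda p:(np.array(p)+.5)/5.7-.5+[125,95]
for n in("top","side"):
    D=np.load(f"pics/{n}0.npy");P=cloud(n,D)
    R=(D>0)&(P[...,0]>540)&(P[...,0]<660)&(abs(P[...,1]-120)<110)
    Q=P[R&(P[...,2]>155)&(P[...,2]<195)&(P[...,0]<640)]
    print(n,"plate",len(Q),np.percentile(Q,[2,25,50,75,98],axis=0).round(1).tolist() if len(Q) else 0)
    for lo,hi in((132,137.9),(138,146)):
        Q=P[R&(P[...,2]>lo)&(P[...,2]<hi)]
        print(lo,len(Q),np.median(Q[:,2]),cv2.minAreaRect(Q[:,:2].astype(np.float32)),cv2.boxPoints(cv2.minAreaRect(Q[:,:2].astype(np.float32))).round(1).tolist())
# tray from colour/edges in top: outer outline
p=cv2.imread("pics/top0.png")
z=cv2.convertScaleAbs(cv2.resize(p[170:292,312:440],None,fx=4.8,fy=4.8,interpolation=cv2.INTER_CUBIC),alpha=1.6)
cv2.imwrite("pics/trayz.png",z)
# gaps: per-row dark minima subpixel
g=p.mean(2)
for c0 in(159.5,179,199.5,218.8):
    pts=[]
    for r in range(126,168):
        w=g[r,int(c0)-3:int(c0)+5];wt=np.clip(np.median(w)-w-4,0,None)
        if wt.sum()>5:pts.append([(wt*np.arange(int(c0)-3,int(c0)+5)).sum()/wt.sum(),r])
    W=cast("top",pts,140);s,b=np.polyfit(W[:,0]-640,W[:,1],1);r=W[:,1]-np.polyval([s,b],W[:,0]-640);ok=abs(r)<2
    s,b=np.polyfit(W[ok,0]-640,W[ok,1],1);print(c0,ok.sum(),"slope",round(s,4),"y@640",round(b,1))
# front edge of tops
pts=[]
for u in range(147,238):
    col=g[160:180,u];d=np.diff(cv2.GaussianBlur(col[:,None],(1,3),0).ravel());i=np.argmin(d);pts.append([u,160+i+.5])
W=cast("top",pts,140);s,b=np.polyfit(W[:,1]-120,W[:,0],1);r=W[:,0]-np.polyval([s,b],W[:,1]-120);ok=abs(r)<3
s,b=np.polyfit(W[ok,1]-120,W[ok,0],1);print("front",ok.sum(),s,b)
E
```

```text
top plate 97 [[607.6, 110.3, 157.5], [608.3, 114.9, 168.4], [608.9, 121.1, 181.0], [612.3, 127.5, 182.4], [614.7, 133.3, 184.7]]
132 1203 136.3918588895731 ((624.5391235351562, 122.4556655883789), (71.55484008789062, 183.93492126464844), 0.30469492077827454) [[588.2999877929688, 214.1999969482422], [589.2999877929688, 30.299999237060547], [660.7999877929688, 30.700000762939453], [659.7999877929688, 214.60000610351562]]
138 1900 140.66821695388393 ((625.329833984375, 122.6994400024414), (69.03978729248047, 180.7709197998047), 0.03524581342935562) [[590.7999877929688, 213.10000610351562], [590.9000244140625, 32.29999923706055], [659.9000244140625, 32.29999923706055], [659.7999877929688, 213.10000610351562]]
side plate 120 [[605.2, 113.9, 155.8], [605.8, 120.8, 163.6], [606.7, 128.1, 172.4], [609.4, 134.0, 179.8], [612.7, 135.9, 182.9]]
132 1139 135.46749284065368 ((623.5778198242188, 124.52102661132812), (73.82862854003906, 184.49072265625), 0.4464018940925598) [[585.9000244140625, 216.5], [587.4000244140625, 32.0], [661.2000122070312, 32.599998474121094], [659.7999877929688, 217.10000610351562]]
138 1006 139.56832591390838 ((624.3322143554688, 141.4614715576172), (71.1120834350586, 145.08822631835938), 0.07023974508047104) [[588.7000122070312, 214.0], [588.9000244140625, 68.9000015258789], [660.0, 69.0], [659.7999877929688, 214.0]]
159.5 42 slope 0.006 y@640 178.1
179 38 slope 0.0175 y@640 141.4
199.5 42 slope 0.0048 y@640 103.4
218.8 40 slope 0.0355 y@640 68.1
front 89 -0.00872000149897542 591.4424618626398
```

View pics/trayz.png

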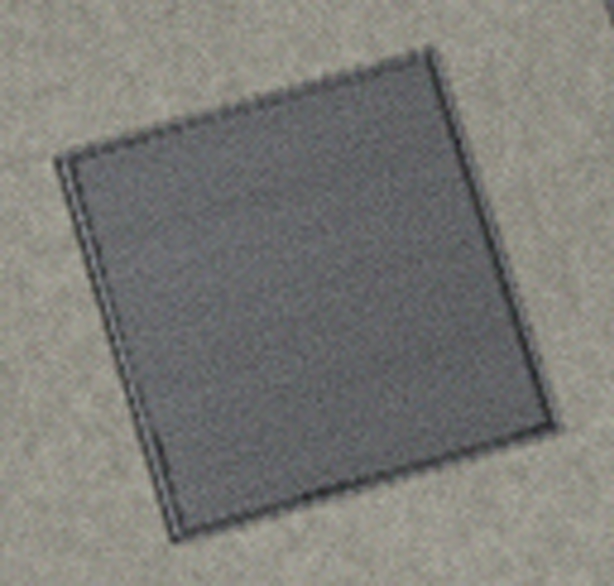

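```bash
python3 - <<'E'
from h import *
uv=(np.array([[58,158],[432,48],[556,428],[177,541]])+.5)/4.8-.5+[312,170]
W=cast("top",uv,14);print(W.round(1).tolist(),W.mean(0),[np.linalg.norm(W[i]-W[i-1]).round(1) for i in range(4)])
D=np.load("pics/side0.npy")
# side picture corners by mask
p=cv2.imread("pics/side0.png");cv2.imwrite("pics/trays.png",cv2.resize(p[160:225,270:370],None,fx=7,fy=7,interpolation=cv2.INTER_CUBIC))
from scipy.spatial.transform import Rotation as R
o=robot.get_obs();print(R.from_quat(o["tcp_rot"]).as_matrix().round(3))
E
```

```text
[[541.5, -152.0, 14.0], [590.9, -322.9, 14.0], [420.6, -368.9, 14.0], [372.4, -199.7, 14.0]] [ 481.32790747 -260.86365311   14.        ] [np.float64(175.7), np.float64(178.0), np.float64(176.4), np.float64(176.0)]
[[ 0.267 -0.001 -0.964]
 [ 0.964 -0.001  0.267]
 [-0.002 -1.     0.   ]]
```

View pics/trays.png

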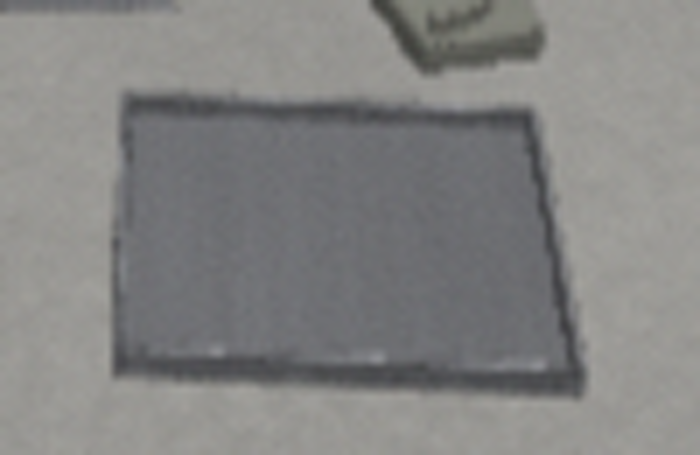

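```bash
python3 - <<'E'
from h import *
D=np.load("pics/top0.npy");P=cloud("top",D)
for u,v in((35,153),(74,265),(60,90),(362,108),(420,50),(450,155),(288,85),(272,288),(345,230),(400,230),(190,117),(190,112)):print((u,v),P[v,u].round(0).tolist(), D[v,u])
tz=lambda p:(np.array(p)+.5)/5.7-.5+[125,95]
print("ledge front",cast("top",tz([[200,150],[560,148]]),166).round(1).tolist(),"lip",cast("top",tz([[200,520],[620,514],[200,500],[620,494]]),28).round(1).tolist())
o=robot.get_obs()
from scipy.spatial.transform import Rotation as R
M=R.from_quat(o["tcp_rot"]).as_matrix()
print(M.T@(np.array([610,123,300])-o["ee_pos"]))
E
```

```text
(35, 153) [649.0, 469.0, 33.0] 938.95764
(74, 265) [412.0, 361.0, 61.0] 877.80475
(60, 90) [779.0, 410.0, 63.0] 928.5938
(362, 108) [731.0, -226.0, 81.0] 903.5121
(420, 50) [854.0, -351.0, 87.0] 915.69086
(450, 155) [648.0, -437.0, 3.0] 969.20764
(288, 85) [809.0, -79.0, 11.0] 984.3174
(272, 288) [363.0, -38.0, 33.0] 899.46735
(345, 230) [482.0, -198.0, 6.0] 942.8982
(400, 230) [482.0, -316.0, 6.0] 942.84015
(190, 117) [685.0, 116.0, 171.0] 808.2836
(190, 112) [695.0, 116.0, 170.0] 810.0106
ledge front [[679.2, 173.3, 166.0], [679.4, 55.8, 166.0]] lip [[577.4, 200.4, 28.0], [579.0, 42.7, 28.0], [585.0, 200.6, 28.0], [586.6, 42.7, 28.0]]
[-268.50310393  -67.85121709 -555.23611547]
```

>>> {"name": "send_rows", "arguments": {
  "commands": [
    [0,0,-0.04,0,0],
    [0.2,-0.01,-0.07,-0.03,0.12],
    [0.5,-0.035,-0.07,-0.08,0.24],
    [0.57,-0.06,-0.07,-0.13,0.37],
    [0.57,-0.085,-0.07,-0.18,0.5],
    [0.57,-0.11,-0.07,-0.23,0.63],
    [0.57,-0.135,-0.07,-0.28,0.76],
    [0.57,-0.16,-0.07,-0.33,0.89],
    [0.57,-0.185,-0.07,-0.38,1.02],
    [0.57,-0.21,-0.07,-0.43,1.15],
    [0.57,-0.235,-0.07,-0.48,1.25],
    [0.57,-0.255,-0.07,-0.525,1.29],
    [0.57,-0.268,-0.068,-0.555,1.29],
    [0.57,-0.268,-0.068,-0.555,1.29]
  ],
  "grip_force": 15
}}

```text
t: 1.85
ee_pos: [611.0, 121.6, 298.4]
tcp_rot: [0.708, 0.002, -0.004, -0.706]
contact_force: [-0.5, 0.1, -0.9]
grip_width: 40.4
```

>>> {"name": "send_rows", "arguments": {
  "commands": [
    [0.57,0,0.04,0.001,0],
    [0.57,0,0.08,0.001,0],
    [0.57,0,0.11,0.001,0],
    [0.57,0,0.131,0.001,0],
    [0.57,0,0.131,0.001,0]
  ]
}}

```text
t: 2.48
ee_pos: [608.4, 123.2, 165.6]
tcp_rot: [0.708, 0.0, -0.006, -0.707]
contact_force: [0.1, -0.3, 0.5]
grip_width: 39.8
```

```bash
python3 - <<'E'
from h import *
p,_=robot.grab_frame("side");cv2.imwrite("pics/s1.png",cv2.resize(p[120:315,120:280],None,fx=3,fy=3,interpolation=cv2.INTER_CUBIC))
E
```

```text
(no output)
```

View pics/s1.png

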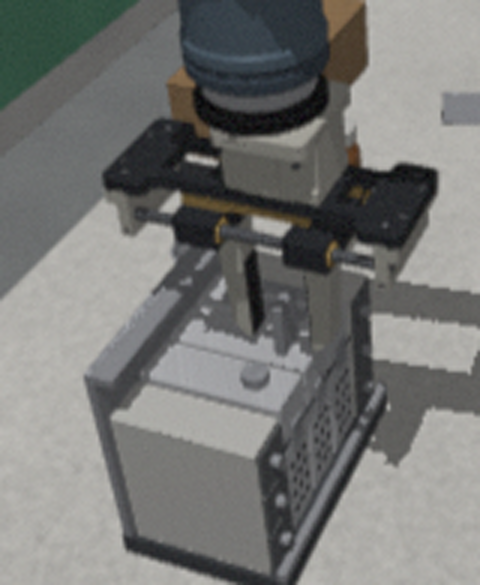

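>>> {"name": "send_rows", "arguments": {
  "commands": [
    [0.763,0,0,0,0],
    [0.763,0,0,0,0],
    [0.763,-0.006,0,0,0],
    [0.763,-0.012,0,0,0],
    [0.763,-0.018,0,0,0],
    [0.763,-0.024,0,0,0],
    [0.763,-0.03,0,0,0],
    [0.763,-0.036,0,0,0],
    [0.763,-0.042,0,0,0],
    [0.763,-0.048,0,0,0],
    [0.763,-0.048,0,0,0],
    [0.763,-0.048,0,0,0]
  ]
}}

```text
t: 4.03
ee_pos: [561.7, 122.7, 167.4]
tcp_rot: [0.708, 0.001, -0.005, -0.707]
contact_force: [0.4, 0.0, 0.1]
grip_width: 22.3
```

```bash
python3 - <<'E'
from h import *
p,_=robot.grab_frame("side");cv2.imwrite("pics/s2.png",cv2.resize(p[120:315,120:280],None,fx=3,fy=3,interpolation=cv2.INTER_CUBIC))
E
```

```text
(no output)
```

View pics/s2.png

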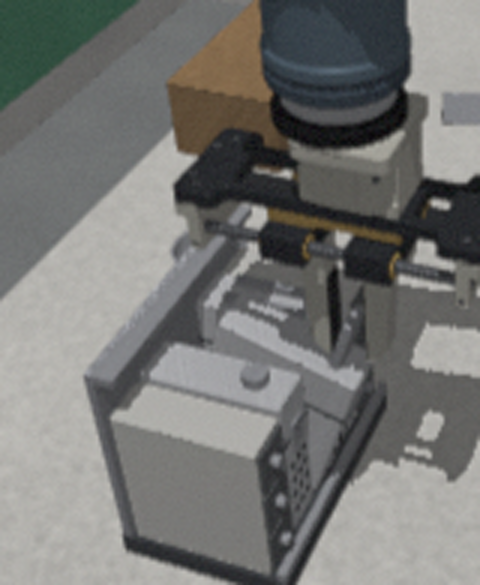

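```bash
python3 - <<'E'
from h import *
p,D=robot.grab_frame("top");cv2.imwrite("pics/t2.png",cv2.convertScaleAbs(cv2.resize(p[90:240,110:270],None,fx=4,fy=4,interpolation=cv2.INTER_CUBIC),alpha=1.5))
P=cloud("top",D)
for y in(160,123,86):
    m=(D>0)&(abs(P[...,1]-y)<8)&(P[...,0]>570)&(P[...,0]<672)&(P[...,2]>130)&(P[...,2]<185)
    Q=P[m];print(y,len(Q),np.c_[Q[::max(1,len(Q)//14),0],Q[::max(1,len(Q)//14),2]].round(0).tolist())
E
```

```text
160 0 []
123 0 []
86 338 [[670.0, 148.0], [666.0, 141.0], [661.0, 141.0], [654.0, 141.0], [646.0, 144.0], [640.0, 145.0], [633.0, 148.0], [629.0, 141.0], [622.0, 146.0], [620.0, 139.0], [613.0, 142.0], [608.0, 140.0], [602.0, 143.0], [596.0, 141.0], [593.0, 130.0]]
```

View pics/t2.png

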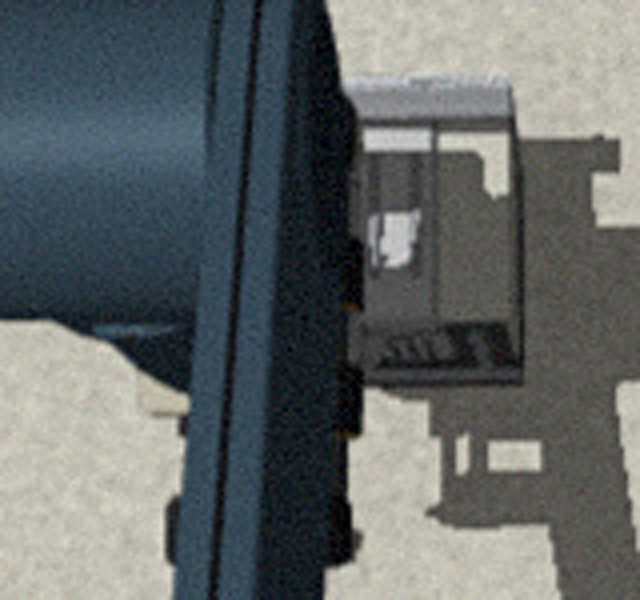

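Box_b is still flat at z≈140 and the cassette is tipped to about 0.3 rad. Next I'll close the jaws and lift gently.

>>> {"name": "send_rows", "arguments": {
  "commands": [
    [0.85,0,0,0,0],
    [0.95,0,0,0,0],
    [0.95,0,0,0,0],
    [0.95,0,0,0,0]
  ],
  "grip_force": 12
}}

```text
t: 4.62
ee_pos: [562.2, 122.7, 167.7]
tcp_rot: [0.708, 0.002, -0.004, -0.707]
contact_force: [1.9, 1.0, 2.0]
grip_width: 15.3
```

```bash
python3 - <<'E'
from h import *
o=robot.get_obs();print(o["contact_force"],o["grip_width"],o["ee_pos"])
p,_=robot.grab_frame("side");cv2.imwrite("pics/s3.png",cv2.resize(p[120:315,120:280],None,fx=3,fy=3,interpolation=cv2.INTER_CUBIC))
E
```

```text
[1.92576602 1.01810057 1.96059413] 15.307170370389235 [562.15073358 122.66331578 167.66779992]
```

View pics/s3.png

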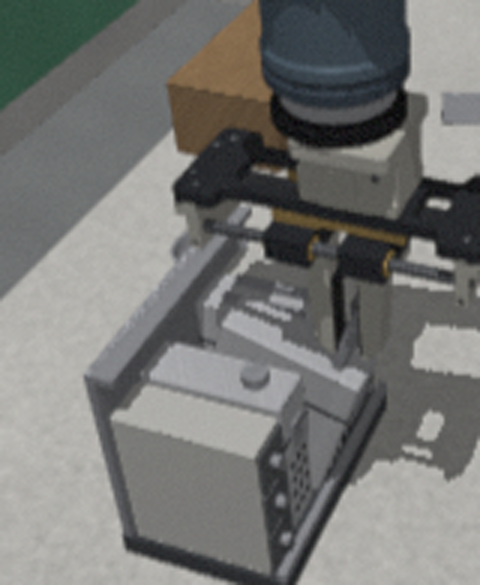

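>>> {"name": "send_rows", "arguments": {
  "commands": [
    [0.95,0,-0.003,0,0],
    [0.95,0,-0.006,0,0],
    [0.95,0,-0.01,0,0],
    [0.95,0,-0.014,0,0],
    [0.95,0,-0.018,0,0],
    [0.95,0,-0.022,0,0],
    [0.95,0,-0.022,0,0]
  ]
}}

```text
t: 5.55
ee_pos: [562.1, 122.8, 190.0]
tcp_rot: [0.708, 0.002, -0.004, -0.707]
contact_force: [-1.0, -0.7, -4.3]
grip_width: 7.8
```

```bash
python3 - <<'E'
from h import *
o=robot.get_obs();print(o["contact_force"],o["grip_width"],o["ee_pos"])
p,_=robot.grab_frame("side");cv2.imwrite("pics/s4.png",cv2.resize(p[120:315,120:280],None,fx=3,fy=3,interpolation=cv2.INTER_CUBIC))
E
```

```text
[-0.9739493  -0.71345561 -4.2649491 ] 7.811528728505284 [562.10827949 122.75891475 189.95657634]
```

View pics/s4.png

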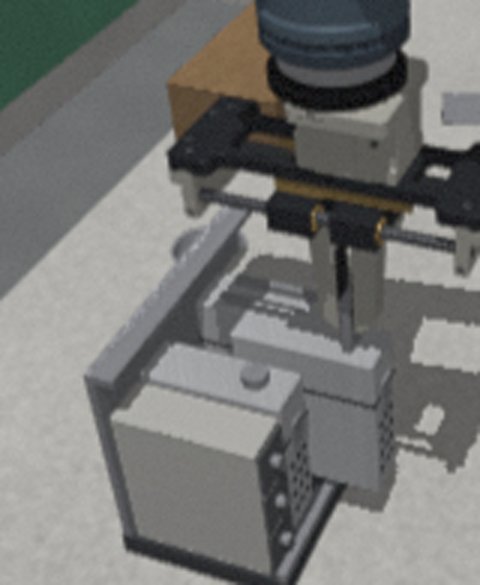

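>>> {"name": "send_rows", "arguments": {
  "commands": [
    [0.95,0,0,0,0],
    [0.95,0,0,0,0],
    [0.95,-0.01,-0.01,0,0],
    [0.95,-0.025,-0.02,0,0],
    [0.95,-0.04,-0.03,0,0],
    [0.95,-0.06,-0.04,0,0],
    [0.95,-0.08,-0.05,0,0],
    [0.95,-0.095,-0.055,0,0],
    [0.95,-0.105,-0.06,-0.01,0],
    [0.95,-0.108,-0.06,-0.03,0],
    [0.95,-0.108,-0.06,-0.06,0],
    [0.95,-0.108,-0.06,-0.09,0]
  ],
  "grip_force": 35
}}

```text
t: 7.1
ee_pos: [454.8, 30.5, 250.4]
tcp_rot: [0.708, 0.002, -0.005, -0.706]
contact_force: [0.5, -0.3, -3.6]
grip_width: 7.6
```

```bash
python3 - <<'E'
from h import *
o=robot.get_obs();print(o["contact_force"],o["grip_width"],o["ee_pos"])
p,_=robot.grab_frame("side");cv2.imwrite("pics/s5.png",p)
E
```

```text
[ 0.47858323 -0.31946684 -3.64412381] 7.60828649036314 [454.78255664  30.54151684 250.44209258]
```

View pics/s5.png

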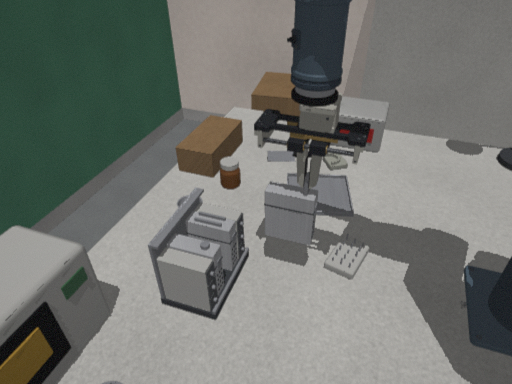

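>>> {"name": "send_rows", "arguments": {
  "commands": [
    [0.95,-0.001,0,-0.02,0],
    [0.95,-0.002,0,-0.05,0],
    [0.95,-0.003,0,-0.08,0],
    [0.95,-0.004,0,-0.115,0],
    [0.95,-0.005,0,-0.15,0],
    [0.95,-0.006,0,-0.185,0],
    [0.95,-0.006,0,-0.22,0],
    [0.95,-0.007,0,-0.25,0],
    [0.95,-0.007,0,-0.275,0],
    [0.95,-0.007,0,-0.287,0],
    [0.95,-0.007,0,-0.291,0],
    [0.95,-0.007,0,-0.291,0]
  ]
}}

```text
t: 8.65
ee_pos: [450.3, -263.4, 252.0]
tcp_rot: [0.709, 0.001, -0.004, -0.705]
contact_force: [0.1, -0.5, -3.3]
grip_width: 7.8
```

```bash
python3 - <<'E'
from h import *
o=robot.get_obs();print(o["contact_force"],o["grip_width"],o["ee_pos"])
p,D=robot.grab_frame("side");cv2.imwrite("pics/s6.png",cv2.resize(p[60:250,240:400],None,fx=3,fy=3,interpolation=cv2.INTER_CUBIC))
P=cloud("side",D)
# cassette broad/front faces: cluster around the held box
m=(D>0)&(P[...,0]>420)&(P[...,0]<545)&(abs(P[...,1]+261)<26)&(P[...,2]>25)&(P[...,2]<235)
Q=P[m];print(len(Q),np.percentile(Q,[1,5,50,95,99],axis=0).round(1).tolist())
F=Q[(Q[:,1]>-252)&(Q[:,2]<190)];print(np.percentile(F,[1,50,99],axis=0).round(1).tolist())
E
```

```text
[ 0.11799124 -0.45700527 -3.33622986] 7.835168286227065 [ 450.29828119 -263.37454268  251.96328592]
1833 [[429.4, -276.0, 101.1], [431.8, -265.4, 107.3], [476.8, -245.9, 171.4], [523.5, -243.1, 218.5], [527.9, -242.2, 220.5]]
[[430.1, -249.5, 100.2], [478.1, -245.7, 146.5], [528.0, -242.3, 189.1]]
```

View pics/s6.png

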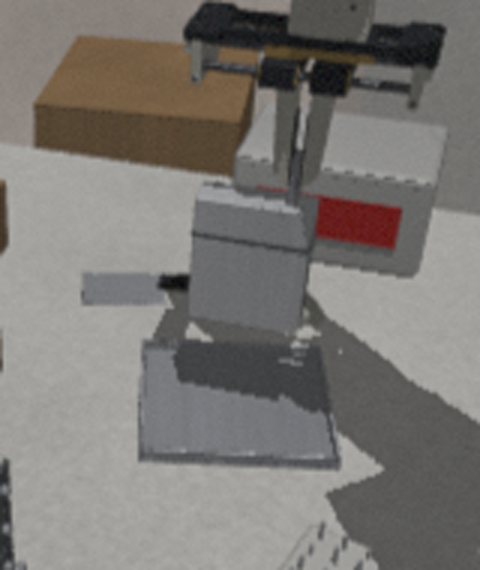

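>>> {"name": "send_rows", "arguments": {
  "commands": [
    [0.95,0.001,0.015,0.002,0],
    [0.95,0.002,0.035,0.002,0],
    [0.95,0.002,0.055,0.002,0],
    [0.95,0.002,0.07,0.002,0],
    [0.95,0.002,0.08,0.002,0],
    [0.95,0.002,0.085,0.002,0],
    [0.95,0.002,0.087,0.002,0],
    [0.95,0.002,0.087,0.002,0]
  ]
}}

```text
t: 9.7
ee_pos: [452.2, -261.7, 165.3]
tcp_rot: [0.709, 0.002, -0.004, -0.705]
contact_force: [0.6, -1.0, -4.1]
grip_width: 7.7
```

```bash
python3 - <<'E'
from h import *
o=robot.get_obs();print(o["contact_force"],o["grip_width"],o["ee_pos"])
p,D=robot.grab_frame("side");cv2.imwrite("pics/s7.png",cv2.resize(p[100:250,260:380],None,fx=4,fy=4,interpolation=cv2.INTER_CUBIC))
P=cloud("side",D)
m=(D>0)&(P[...,0]>420)&(P[...,0]<545)&(P[...,1]>-252)&(P[...,1]<-235)&(P[...,2]>18)&(P[...,2]<110)
Q=P[m];print(np.percentile(Q,[1,50,99],axis=0).round(1).tolist())
m=(D>0)&(P[...,0]>420)&(P[...,0]<545)&(abs(P[...,1]+261)<12)&(P[...,2]>100)&(P[...,2]<145)
Q=P[m];Q=Q[abs(Q[:,2]-np.median(Q[:,2]))<8];A=np.c_[Q[:,:2]-[480,-261],np.ones(len(Q))];print(len(Q),np.linalg.lstsq(A,Q[:,2],rcond=None)[0])
E
```

```text
[ 0.63602746 -1.03385889 -4.14153544] 7.6834276314569365 [ 452.19282142 -261.72107859  165.33861287]
[[431.9, -248.2, 19.0], [479.8, -243.8, 65.8], [530.2, -240.0, 108.9]]
168 [-3.88478672e-03  1.02997551e-02  1.31566669e+02]
```

View pics/s7.png

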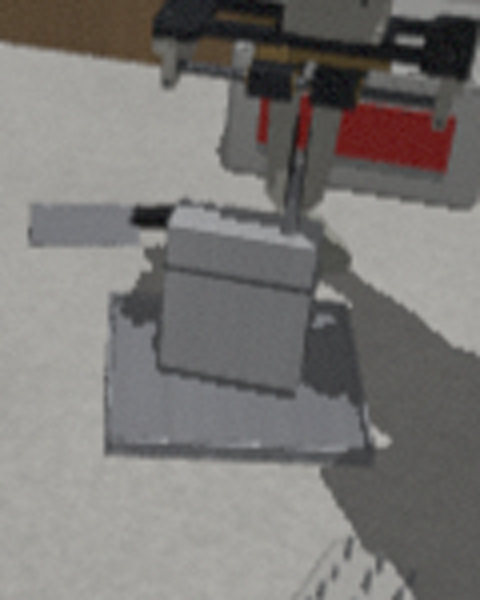

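>>> {"name": "send_rows", "arguments": {
  "commands": [
    [0.95,0,0.003,0,0],
    [0.95,0,0.005,0,0],
    [0.95,0,0.006,0,0],
    [0.95,0,0.007,0,0],
    [0.95,0,0.007,0,0]
  ]
}}

```text
t: 10.38
ee_pos: [452.2, -261.8, 158.4]
tcp_rot: [0.709, 0.002, -0.004, -0.705]
contact_force: [0.6, -0.3, -3.6]
grip_width: 7.6
```

>>> {"name": "send_rows", "arguments": {
  "commands": [
    [0.95,0,0.001,0,0],
    [0.95,0,0.001,0,0],
    [0.95,0,0.002,0,0],
    [0.95,0,0.002,0,0]
  ]
}}

```text
t: 10.88
ee_pos: [452.2, -261.9, 156.7]
tcp_rot: [0.709, 0.002, -0.004, -0.705]
contact_force: [-1.4, -0.6, -0.7]
grip_width: 7.4
```

>>> {"name": "send_rows", "arguments": {
  "commands": [
    [0.95,0,0.001,0,0],
    [0.95,0,0.001,0,0],
    [0.95,0,0.001,0,0]
  ]
}}

```text
t: 11.25
ee_pos: [452.1, -262.3, 156.5]
tcp_rot: [0.71, 0.002, -0.004, -0.705]
contact_force: [-4.1, 1.1, 5.9]
grip_width: 7.7
```

```bash
python3 - <<'E'
from h import *
o=robot.get_obs();print(o["contact_force"],o["grip_width"],o["ee_pos"])
p,D=robot.grab_frame("side");cv2.imwrite("pics/s8.png",cv2.resize(p[100:250,260:380],None,fx=4,fy=4,interpolation=cv2.INTER_CUBIC))
E
```

```text
[-4.14090704  1.13317242  5.88344476] 7.704379866758786 [ 452.10702855 -262.29191575  156.5380939 ]
```

View pics/s8.png

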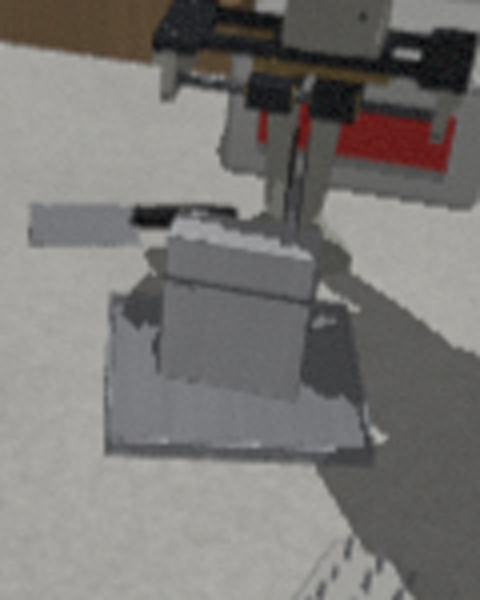

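It is down on the floor and pressing with about 6 N, so I'll release and retreat upwards.

>>> {"name": "send_rows", "arguments": {
  "commands": [
    [0.9,0,0,0,0],
    [0.75,0,0,0,0],
    [0.57,0,0,0,0],
    [0.57,0,0,0,0],
    [0.57,0,-0.02,0,0],
    [0.57,0,-0.05,0,0],
    [0.57,0,-0.09,0,0],
    [0.57,0,-0.13,0,0],
    [0.57,-0.04,-0.16,0.03,0],
    [0.57,-0.08,-0.18,0.08,0],
    [0.57,-0.12,-0.18,0.13,0],
    [0.57,-0.12,-0.18,0.18,0],
    [0.57,-0.12,-0.18,0.2,0],
    [0.57,-0.12,-0.18,0.2,0]
  ]
}}

```text
t: 13.05
ee_pos: [330.8, -61.0, 335.9]
tcp_rot: [0.71, 0.003, -0.005, -0.704]
contact_force: [-0.3, -0.2, -0.2]
grip_width: 39.9
```

```bash
python3 - <<'E'
from h import *
o=robot.get_obs();print(o["t"],o["contact_force"],o["ee_pos"])
for n in("side","top"):
    p,D=robot.grab_frame(n);cv2.imwrite(f"pics/{n}9.png",p);P=cloud(n,D)
    for name,x,y,z in(("cas",481,-262,124),("a",640,160.5,140),("b",640,85.5,140)):
        m=(D>0)&(abs(P[...,0]-x)<70)&(P[...,0]<672)&(abs(P[...,1]-y)<25)&(abs(P[...,2]-z)<5)
        Q=P[m]
        if len(Q)<30:print(n,name,"few",len(Q));continue
        A=np.c_[Q[:,:2]-[x,y],np.ones(len(Q))];r=np.percentile(Q,[1,99],axis=0)
        print(n,name,len(Q),np.linalg.lstsq(A,Q[:,2],rcond=None)[0].round(3),r.round(1).tolist(),r.mean(0).round(1))
E
```

```text
13.05 [-0.26488512 -0.22924281 -0.18284175] [330.78001112 -61.00252824 335.90791643]
side cas 278 [-9.00000e-03 -3.50000e-02  1.22561e+02] [[432.5, -277.8, 119.4], [529.4, -241.8, 126.6]] [ 481.  -259.8  123. ]
side a 612 [ 5.00000e-03 -6.30000e-02  1.39344e+02] [[589.2, 144.5, 135.2], [671.2, 184.7, 142.7]] [630.2 164.6 138.9]
side b 448 [ 2.100e-02 -8.000e-03  1.397e+02] [[590.5, 61.1, 135.1], [671.3, 105.0, 144.9]] [630.9  83.  140. ]
top cas 953 [ 2.00000e-03 -1.70000e-02  1.24705e+02] [[434.0, -279.8, 119.7], [532.2, -244.8, 128.2]] [ 483.1 -262.3  124. ]
top a 852 [ 8.00000e-03 -5.90000e-02  1.40305e+02] [[591.8, 142.2, 135.4], [671.1, 184.8, 144.0]] [631.4 163.5 139.7]
top b 710 [4.00000e-03 7.00000e-02 1.40426e+02] [[592.8, 60.9, 135.4], [671.1, 103.0, 144.4]] [631.9  82.  139.9]
```

View pics/side9.png

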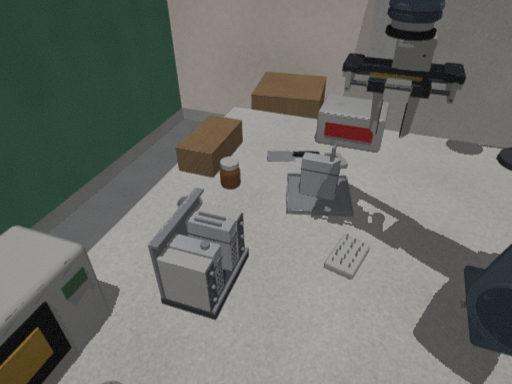

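View pics/top9.png

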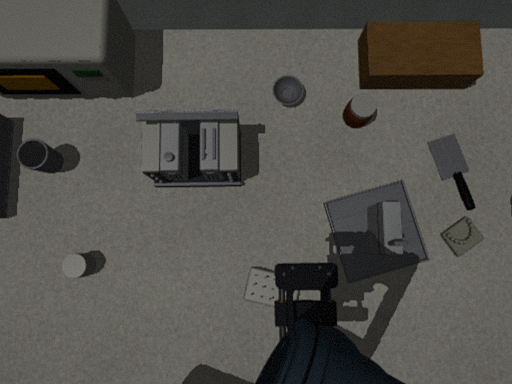

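The cassette stands in the middle of the tray at (390,225) in the top view, with its top at z≈124 and level. Both boxes stand in the rack at (171,150) and (208,145). The arm is clear of everything, so I'm handing in.

```bash
python3 -c "
from rig import robot
print(robot.sign_off())"
```

```text
the job is handed in; nothing more can be done
None
```

The cassette is out of the rack and standing upright in the middle of the tray. I handed the job in at about 13 s; no verdict is reported.

**What I did:** I tipped the cassette forward to about 0.3 rad by pulling the grip plate with the rear finger. That angle comes from the geometry and the picture rather than a direct measurement. I then closed the jaws on the plate and lifted it clear of the lip. It swung upright between the pads, and I carried it to the tray. I pressed it onto the tray floor with about 6 N before letting go.

**Last checks:**

| Item | Reading |
|---|---|
| Cassette position | About 2 mm from the tray centre in both views (tray located from the top view only) |
| Cassette top height | About 124 mm from the top view, 122.6 mm from the side view; 124 mm expected when it stands on the floor |
| Cassette tilt | Fitted at up to 0.035 rad |
| Robot | Clear of everything, contact force near zero |

**Where the readings were weaker:** The two views disagreed by 2–3 mm, in line with the calibration. The depth fits for box_a and box_b showed 0.06–0.07 rad of slope across their narrow tops. I put this down to the knob, the rails and the neighbouring white units falling inside the fitted area. In the pictures both boxes stand upright in their places.

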